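# Hang the sherd basket on the draining stand

### The job

Hang the wire basket of washed sherds on the draining stand: bring its cross bar in sideways through the mouth of the hook, past the sprung keeper, and let it down into the throat, so that the basket hangs freely over the tray with the keeper shut behind the bar. The hook is only clamped finger-tight, so work gently and do not shift it, keep the basket upright with its sherds in it, and leave the other things on the table alone.

Things in the scene. Friction and masses are not known exactly. Their poses are not given: they have to be found in the camera images.
- basket_grip (a point): Centre of the blue grip of the loose wire basket (0.3 to 0.45 kg with two loose sherds). Grip 12 mm thick along this point's x, 56 mm wide along y, 36 mm high; z up. The basket's rim is 112 mm and its underside 157 mm below this point. Two 5 mm legs, 46 mm apart along y, carry grip and cross bar, then spread to the round basket (84 mm across, 45 mm high).
- basket_bar (a point): Middle of the basket's steel cross bar: 8 mm thick, level, along this point's y (x and z as for the grip), 58 mm below basket_grip, 99 mm above the basket's underside. The window between bar and grip is 36 mm high, 40 mm wide.
- stand: Grey stand, fixed. Origin on the table below the line of the hook arm. The arm runs level along -x of this frame at y = 0 from a boss on the rod and ends in a dark steel hook, a plate 12 mm wide, its mouth facing -x, away from the rod. A white tray (152 by 212 mm, rim 42 mm above the table) lies under the hook. The boss slips on the rod under about 20 N, the arm in the boss under about 18 N.
- hook_guess (a point): Point fixed to the stand (axes as the stand's), 135 mm to -x of its origin and 167 mm up. The hook was clamped by hand and is NOT measured: its seat (centre of the bar lying in the throat) is within 10 mm in x and 15 mm in z of here, y the same. Seen from the seat, the throat is 12 mm wide (x -6 to +6) with its floor (hook_arm_c0, a 13x12x8 mm block) at z -4 mm; underside of the hook at z -12 mm.
- keeper (a joint): Steel flap hanging from the hook's nose across the mouth: 0 shut, up to 1.5 rad as the bar pushes it in and up (spring, 2 to 4 N); shuts by itself once the bar lies in the throat. Seen from the seat: lip x -14 to -6 mm, round top at z +8; nose underside z +22, flat top z +30, front x -16. The bar enters along +x, centre at z +12 to +17, meets the back at x +2, then drops.
- rod_top (a point): Top of the stand's upright rod, 12 mm thick, 276 mm high, 24 mm to +y of the stand's origin. On it, at the arm's height, a boss with two black thumbscrews. Of the hook, seen from its seat, the back is a block from x +6 to +18 mm whose flat top is level with the nose's (z +30 mm); the 10 mm arm behind it is lower (top at z +18 mm).
- sherd_a: White porcelain sherd 36x33x10 mm lying in the basket, origin under its centre.
- sherd_b: Porcelain sherd 40x18x10 mm lying in the basket, origin under its centre.
- swab_cup: Bystander: clear plastic cup with swab sticks, 64x78x100 mm, origin under its centre.
- gel_pot: Bystander: white pot with a red cap, 48 mm across, 52 mm high, origin under its centre.
- loupe: Bystander: black folding loupe, 34x45x12 mm, origin under its centre.
- eraser: Bystander: blue and white eraser, 21x45x12 mm, origin under its centre.
There are look-alikes about, which are no part of the job. There is more than one size of the part that bears basket_grip; the job needs the middle-sized.

How it is judged:
On the way, in this order (a step that is already met when the one before it is completed fails the run):
1. the basket is lifted clear of the table (height (world z) of basket_bar above 0.135 m and value of joint keeper below 0.2 rad), for 0.1 s.
2. the cross bar is pushed into the mouth of the hook and holds the keeper open (value of joint keeper above 0.9 rad and distance between basket_bar and hook_arm_c0 below 0.028 m), for 0.1 s.
At the end, for the whole second after the job is handed in: The cross bar lies on the floor of the hook's throat (within a few mm) and the throat carries the basket; the keeper is shut (less than 0.15 rad); the basket hangs upright (within 0.2 rad), released and nearly still (below 0.05 m/s), with both sherds in it (contact force between hook_arm_c0 and basket above 1.5 N and distance between basket_bar and hook_arm_c0 below 0.012 m and value of joint keeper below 0.15 rad and angle between basket_bar's own z axis and vertical below 0.2 rad and linear speed of basket below 0.05 m/s and distance between each of sherd_a, sherd_b and basket_bar below 0.115 m); the robot touches nothing.
It fails at once if the hook is shifted by more than 5 mm from where it was clamped (distance of hook_arm_c0 from where it was at the start of the episode above 0.005 m).
It fails at once if the basket presses on the stand with more than 25 N (contact force between basket and stand above 25 N).
It fails at once if the robot itself presses on the stand with more than 15 N (contact force between any of the fingers, the arm and stand above 15 N).
It fails at once if the basket tips by more than 0.5 rad or a sherd falls out of it (angle between basket_bar's own z axis and vertical above 0.5 rad or distance between any of sherd_a, sherd_b and basket_bar above 0.13 m).
It fails at once if a bystander is moved by more than 20 mm (distance of any of swab_cup, gel_pot, loupe, eraser from where it was at the start of the episode above 0.02 m).
It also fails if it takes over 58 s, if anything falls off the work surface, if the arm or the gripper's body presses on something with over 40 N, if the wrist force passes 120 N, or if a joint passes its speed limit or range.

### The arm

A 6-joint arm with a two-finger parallel gripper is mounted at the origin on a cart in front of the work surface, level with it; the furniture and walls round the work are solid. World frame = base frame: x ahead of the robot, y to its left, z up, the work surface at z = 0. Lengths are in m, angles in rad, forces in N, time in s.
With the tool pointing down it reaches from about 0.425 to 0.95 m from the base axis. Payload 3.5 kg.
Tool frame: the origin (TCP) lies at the very end of the fingers, on their centre line; the grasp point (between the pads) lies 19 mm behind it; z points along the fingers, y is the direction in which the jaws open and shut (so a half turn about z gives the same grasp; the last joint's range is limited). The gripper opens to 85 mm and grips with 20 to 120 N. Pads are 22 mm wide; open, the fingers measure 114 mm over their backs; the gripper's body (76 mm by 85 mm) begins 54 mm behind the grasp point. The pads swing forward as they close: fully open they stand 13 mm farther back than shut.
Start: joints at [1.058, 0.286, 1.577, -0, 1.279, -0.15], TCP at [0.24, 0.631, 0.231] pointing down, gripper open.
Joint ranges: [-2.77, 2.77], [-0.9, 2.22], [0.21, 2.48], [-1.53, 4.67], [0.24, 2.81], [-2.84, 2.84]. Speed limits (rad/s): [2.79, 2.79, 3.14, 3.14, 3.14, 3.14].

### API

Orientations are given as a unit quaternion [x, y, z, w].
In Python, from plant import get_state, vision, ctrl, cut_out gives the robot as it stands.
- The arm moves only by the tool jog_arm, never from a script. Its argument "commands" is text: rows parted by semicolons, each of 6 numbers parted by spaces: the shift along the world's x, y, z in m, then the turn, a rotation vector about the world's x, y, z in rad. A call has 1 to 20 rows; each row is the pose to reach, as a shift and turn from the pose commanded when the call began; what a row does not reach only later rows make up. A row lasts 1/8 s, in which the tool goes at most 62.5 mm and 10.7 degrees, less where a joint would pass 70% of its speed; a pose out of reach is approached as far as the arm can. A call with a gripper value outside its range is refused whole. "gripper" is the opening in per cent of the stroke, from 0 (shut) to 100 (fully open), set as the call begins (left out, the last holds). The fingers move at their own pace and stop on an object; "grip_force" is the grip in N (left out, the last holds). Time passes only in rows, so rows that repeat a pose let the fingers close. It gives the time, the measured TCP pose, the force and the opening at its end, in the units of the state.
- get_state(): the state, without advancing time (a new reading comes with each control period).
- vision.read_camera(name): name is "side" or "top"; returns a dict with "frame" (480x640x3 uint8, red, green, blue), "z_map" (480x640 float32, m along the optical axis (not along the pixel's ray), 0 where there is no reading), "fx", "fy", "cx", "cy" (pixels), "R" (3x3) and "t" (3): a world point X has camera coordinates R X + t. Camera axes: x right, y down, z forward; pixel columns grow to the right and rows downward; lengths in m; the calibration is good to about 2 mm. A picture is of the moment at which its call begins.
- ctrl.sign_off(): hands the job in, once; it reports no verdict.
Trained networks look in the newest picture that a camera, given by its name, has taken for a name from the list of things; names that differ only in an ending like _2 or _b are one class to them, and where a whole thing is asked for, a point or a joint stands for the part that bears it (a point fixed in the world has none). Each returns a list of dicts, best first, with "conf" (0 to 1); they miss things now and then, are a little off and sometimes report something else, mostly with a low value. They report only what shows in the picture. A call takes as long as a camera call. They do not tell look-alikes from the thing itself.
- cut_out(camera, query): "pixels" (480x640 bool, what is visible of it) and "box" ([centre column, centre row, width, height] in pixels, round what is visible of it).
The state is a dict: "time": time; "qpos": joint angles; "dq": joint speeds; "joint_efforts": joint torques, N m; "eef_pos": TCP position; "tcp_rot": TCP orientation; "contact_force": force on the tool from outside, world axes, zero at the start; "wrist_torque": the same for the moment, N m; "opening": opening from 0.0 (shut) to 1.0 (fully open).
Only numpy, scipy, OpenCV 4.12 (cv2) and the standard library are available. Lean on these libraries where they do the work, as an engineer would, in place of code of your own. Each camera call takes 0.05 s, during which the arm holds its last target.

## Working session

There is one attempt and no reset: what is moved stays moved. The work goes in short steps, Python scripts to look and compute and a tool call to move; the robot and the scene stay as the last step left them, time stands still between calls to the robot, and variables do not carry over. Pictures are saved under pics/ and viewed, and the job is handed in when it is done.

Besides the shell and the picture viewer there is one more tool, called after ">>>" by a JSON object that holds its "fn" and its "kwargs". jog_arm: Moves the arm, as the interface text tells. Its arguments: {"type":"object","properties":{"commands":{"type":"string"},"gripper":{"type":"number"},"grip_force":{"type":"number"}},"required":["commands"]}

```bash
mkdir -p pics; ls
python3 - <<'E'
from plant import get_state, vision, ctrl, cut_out
import cv2,numpy as np
for n in ("side","top"):
    c=vision.read_camera(n)
    np.savez(f"{n}0.npz",**c)
    cv2.imwrite(f"pics/{n}0.png",c["frame"][:,:,::-1])
    print(n,c["fx"],c["cx"],c["cy"],-c["R"].T@c["t"],c["R"].round(2).tolist())
print(get_state())
E
```

```text
pics
side 436.96035562962317 326.4161649751091 241.06794198101434 [0.33130466 0.76033385 0.60438982] [[-0.97, -0.26, -0.01], [-0.11, 0.46, -0.88], [0.23, -0.85, -0.47]]
top 582.4607918637461 314.4756972527692 248.64891925391046 [ 0.33165503 -0.02578692  1.68130122] [[0.02, -1.0, -0.0], [-0.99, -0.02, -0.13], [0.13, 0.0, -0.99]]
{'time': 0.1, 'qpos': array([ 1.05801432e+00,  2.87111119e-01,  1.57801292e+00,  1.71175130e-05,
        1.27862764e+00, -1.49979441e-01]), 'dq': array([-0.00047665,  0.00133354, -0.00241612,  0.00149502, -0.00099812,
        0.00045179]), 'joint_efforts': array([ 6.85956347e-04, -4.07291615e+01, -2.93704265e+01, -1.67493167e-04,
        3.37789235e-03,  2.58570765e-06]), 'eef_pos': array([0.23921641, 0.63055667, 0.23007239]), 'tcp_rot': array([ 1.80410368e-01,  9.83590837e-01, -1.01811092e-03, -3.58964507e-04]), 'contact_force': array([0.6411396 , 0.44289947, 0.19843791]), 'wrist_torque': array([0.03304806, 0.02128029, 0.00275664]), 'opening': 0.9994819842739929}
```

View pics/side0.png

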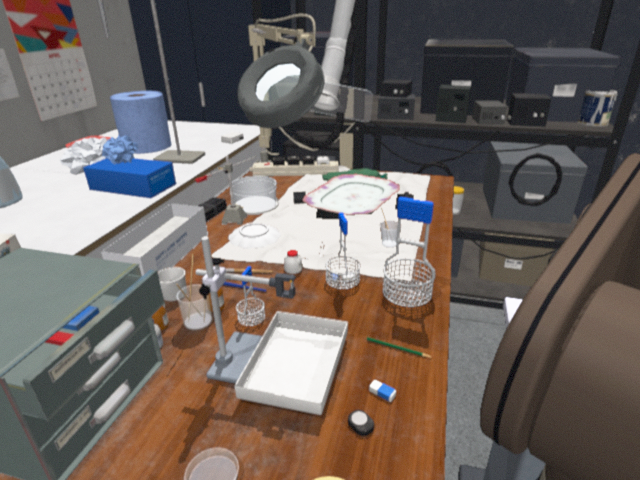

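View pics/top0.png

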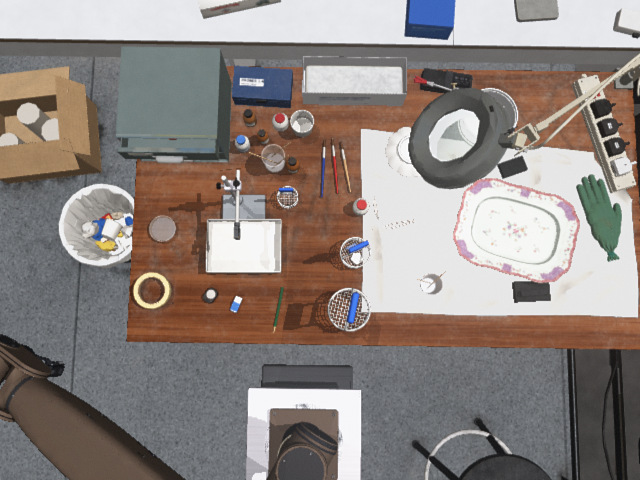

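```bash
cat > h.py <<'E'
import numpy as np, cv2
def load(n,k=0):
    d=np.load(f"{n}{k}.npz"); return {a:d[a] for a in d}
def pts(c):
    z=c["z_map"]; v,u=np.mgrid[0:480,0:640]
    P=np.stack([(u-c["cx"])/c["fx"]*z,(v-c["cy"])/c["fy"]*z,z],-1)
    return (P-c["t"])@c["R"]
def proj(c,X):
    p=np.atleast_2d(X)@c["R"].T+c["t"]; return np.c_[p[:,0]/p[:,2]*c["fx"]+c["cx"],p[:,1]/p[:,2]*c["fy"]+c["cy"]]
def crop(c,u0,u1,v0,v1,s,f):
    im=cv2.resize(c["frame"][v0:v1,u0:u1,::-1],None,fx=s,fy=s,interpolation=cv2.INTER_CUBIC); cv2.imwrite(f,im)
E
python3 - <<'E'
from h import *
from plant import cut_out
for n in("top","side"):
    c=load(n);P=pts(c)
    hsv=cv2.cvtColor(c["frame"],cv2.COLOR_RGB2HSV)
    for q in("basket_grip","stand","keeper","rod_top","swab_cup","gel_pot","loupe","eraser","sherd_a"):
        for r in cut_out(n,q)[:4]:
            m=r["pixels"]&(c["z_map"]>0)
            p=P[m]
            print(n,q,round(r["conf"],2),np.round(r["box"]).tolist(),np.median(p,0).round(3).tolist(), p[:,2].max().round(3) if len(p) else None)
    crop(c,*( (190,390,170,340) if n=="top" else (180,450,190,430)),*( (4,) if n=="top" else (2.5,)) ,f"pics/c_{n}0.png") if n=="side" else crop(c,190,390,170,320,4,"pics/c_top0.png")
E
```

```text
top basket_grip 0.92 [354.0, 253.0, 30.0, 31.0] [0.54, -0.126, 0.034] 0.183
top basket_grip 0.92 [349.0, 308.0, 42.0, 44.0] [0.378, -0.118, 0.06] 0.248
top basket_grip 0.56 [288.0, 197.0, 18.0, 20.0] [0.698, 0.052, 0.072] 0.133
top stand 0.66 [245.0, 222.0, 81.0, 103.0] [0.579, 0.182, 0.016] 0.281
top rod_top 0.72 [244.0, 221.0, 79.0, 99.0] [0.578, 0.181, 0.016] 0.279
top swab_cup 0.97 [430.0, 283.0, 25.0, 26.0] [0.452, -0.356, 0.02] 0.073
top gel_pot 0.67 [363.0, 207.0, 19.0, 22.0] [0.668, -0.152, 0.04] 0.059
top eraser 0.47 [239.0, 305.0, 10.0, 14.0] [0.389, 0.2, 0.012] 0.021
top sherd_a 0.57 [356.0, 259.0, 11.0, 9.0] [0.523, -0.145, 0.012] 0.024
side basket_grip 0.9 [251.0, 296.0, 27.0, 60.0] [0.697, 0.056, 0.013] 0.122
side basket_grip 0.7 [345.0, 251.0, 37.0, 72.0] [0.534, -0.123, 0.03] 0.173
side basket_grip 0.68 [411.0, 252.0, 52.0, 103.0] [0.371, -0.112, 0.059] 0.239
side stand 0.57 [272.0, 326.0, 151.0, 175.0] [0.582, 0.195, 0.015] 0.275
side rod_top 0.91 [272.0, 326.0, 150.0, 174.0] [0.583, 0.193, 0.015] 0.275
side rod_top 0.17 [293.0, 264.0, 18.0, 23.0] [0.666, -0.139, 0.029] 0.052
side swab_cup 0.8 [387.0, 234.0, 17.0, 30.0] [0.45, -0.33, 0.04] 0.125
side swab_cup 0.58 [274.0, 326.0, 153.0, 177.0] [0.582, 0.194, 0.015] 0.275
side gel_pot 0.65 [292.0, 263.0, 19.0, 24.0] [0.666, -0.139, 0.029] 0.052
side loupe 0.62 [363.0, 426.0, 25.0, 28.0] [0.408, 0.282, 0.009] 0.013
side eraser 0.83 [383.0, 393.0, 26.0, 17.0] [0.384, 0.206, 0.01] 0.013
```

View crops.

View pics/c_side0.png

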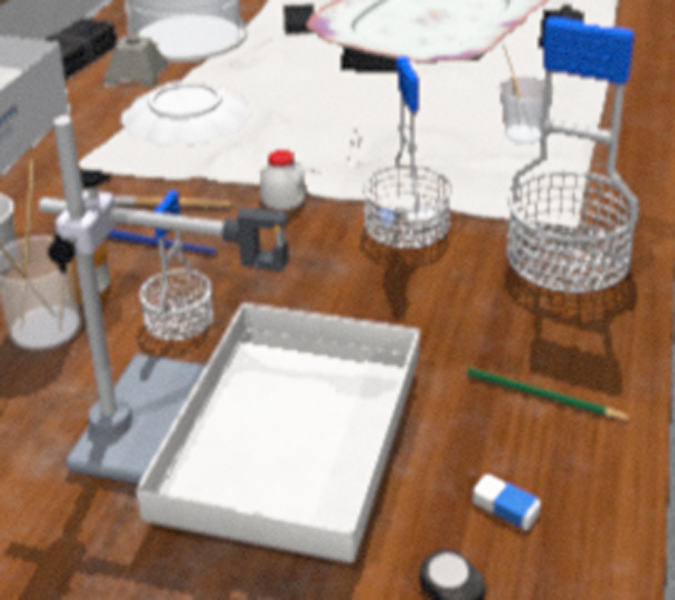

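View pics/c_top0.png

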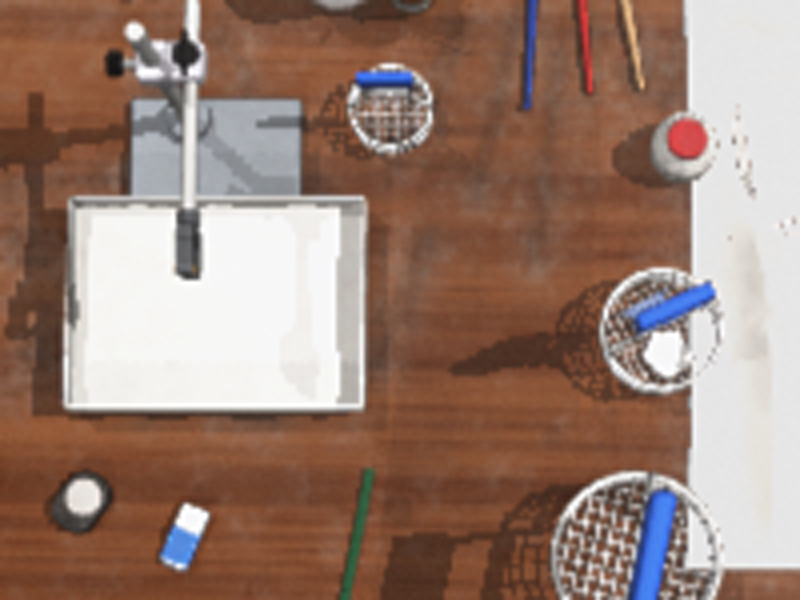

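Run:
```python
from h import *
t=load("top");s=load("side");T=pts(t);S=pts(s)
# top: arm points: z between .12 and .25 near the stand
m=(T[...,2]>.13)&(T[...,2]<.25)&(abs(T[...,1]-.2)<.08)&(T[...,0]>.45)&(T[...,0]<.75)
for v in range(160,245):
    uu=np.where(m[v])[0]
    if len(uu): p=T[v][uu]; print(v,uu.min(),uu.max(),p.mean(0).round(4),p[:,2].max().round(4),t["frame"][v,uu].mean(0).round())
```

```text
170 236 239 [0.7305 0.1831 0.1917] 0.1979 [209. 200. 194.]
171 236 239 [0.7271 0.1827 0.1943] 0.1997 [215. 212. 209.]
172 236 239 [0.7255 0.1832 0.1901] 0.1987 [214. 211. 208.]
173 236 239 [0.7218 0.1825 0.1939] 0.196 [214. 211. 208.]
174 236 239 [0.7186 0.1822 0.1959] 0.1996 [217. 215. 213.]
175 236 239 [0.716  0.1821 0.1958] 0.1991 [216. 215. 213.]
176 236 239 [0.7141 0.1824 0.1927] 0.1977 [217. 216. 213.]
177 236 239 [0.7093 0.1812 0.201 ] 0.2272 [202. 199. 196.]
178 236 239 [0.7064 0.181  0.2017] 0.2221 [182. 178. 174.]
179 227 239 [0.7011 0.185  0.2119] 0.2456 [150. 140. 134.]
180 228 239 [0.6997 0.1905 0.2066] 0.2253 [149. 139. 138.]
181 227 240 [0.6953 0.1894 0.2137] 0.2427 [145. 142. 145.]
182 217 240 [0.6915 0.198  0.2179] 0.25 [116. 109. 108.]
183 217 241 [0.6898 0.1983 0.2141] 0.2479 [102.  96.  96.]
184 216 241 [0.6882 0.2027 0.2095] 0.2318 [104.  97.  95.]
185 216 241 [0.6863 0.2031 0.2063] 0.229 [113. 108. 109.]
186 216 241 [0.685  0.2039 0.2009] 0.2247 [135. 131. 133.]
187 217 241 [0.6823 0.2    0.201 ] 0.2233 [169. 165. 169.]
188 217 241 [0.6799 0.2    0.1999] 0.2208 
[... 2277 characters left out ...]
08 [102. 102. 104.]
228 234 239 [0.5744 0.1791 0.2026] 0.2111 [93. 94. 95.]
229 234 239 [0.5718 0.179  0.2026] 0.2101 [81. 81. 83.]
230 234 239 [0.5691 0.1788 0.2038] 0.2099 [88. 87. 90.]
231 234 239 [0.5664 0.1786 0.2044] 0.2153 [90. 90. 92.]
232 234 239 [0.5644 0.179  0.2006] 0.2105 [92. 92. 94.]
233 234 239 [0.562  0.1792 0.1988] 0.2083 [96. 96. 98.]
234 234 239 [0.5592 0.1789 0.2001] 0.2074 [96. 95. 98.]
235 234 239 [0.5569 0.1791 0.198 ] 0.2072 [97. 97. 99.]
236 233 239 [0.5539 0.1799 0.2008] 0.2085 [125. 121. 117.]
237 233 239 [0.5511 0.1797 0.2023] 0.2083 [118. 112. 106.]
238 234 239 [0.5488 0.1786 0.2003] 0.2109 [87. 85. 84.]
239 235 239 [0.5497 0.1805 0.1763] 0.1786 [111. 111. 109.]
```

Run:
```python
from h import *
s=load("side");c=s
im=cv2.resize(c["frame"][255:315,240:320,::-1],None,fx=10,fy=10,interpolation=cv2.INTER_NEAREST); cv2.imwrite("pics/hook_side.png",im)
z=c["z_map"][262:306:2,262:304:2]; print((z*1000).astype(int))
t=load("top"); im=cv2.resize(t["frame"][170:245,205:285,::-1],None,fx=8,fy=8,interpolation=cv2.INTER_NEAREST); cv2.imwrite("pics/hook_top.png",im)
```

```text
[[1173 1180 1178 1160 1158 1164 1164 1165 1170 1168 1170 1120 1111 1110
  1109 1105 1106 1110 1116 1120 1161]
 [1169 1167 1166 1169 1164 1168 1165 1165 1168 1166 1164 1122 1114 1112
  1107 1105 1107 1112 1115 1122 1138]
 [1159 1160 1158 1158 1159 1157 1157 1156 1159 1159 1159 1125 1118 1109
  1110 1110 1115 1114 1116 1123 1135]
 [1152 1150 1150 1150 1151 1150 1146 1149 1154 1149 1148 1131 1119 1113
  1117 1112 1115 1115 1119 1122 1139]
 [1148 1141 1139 1141 1140 1140 1142 1143 1141 1142 1144 1141 1122 1121
  1114 1114 1117 1116 1122 1131 1143]
 [1128 1126 1130 1124 1117 1123 1131 1133 1131 1133 1134 1132 1130 1121
  1118 1115 1114 1124 1123 1131 1133]
 [1123 1122 1127 1125 1118 1123 1119  739  737  739  740  738  739 1121
  1121 1119 1123 1121 1122 1122 1124]
 [1116 1117 1115 1115 1111 1114 1116  734  735  737  734  734  733  732
   734  733  736 1116 1114 1115 1115]
 [ 751 1107 1106 1107  747  747  747  734  734  734  733  732  730  728
   727  729  733 1108 1106 1108 1106]
 [ 746  749  747  744  742  741  742  737  734  736  733  732  733  732
   728  726  735 1094 1098 1097 1101]

[... 620 characters left out ...]
0
   740  742  749 1051 1050 1052 1053]
 [1046 1050 1045 1043 1046 1045 1048  751  749  749  749  748  745  747
   743  742  748 1043 1043 1046 1043]
 [1041 1036 1036 1041 1040 1038 1039  754  751  753  752  749  748  748
   744  745  750 1035 1036 1036 1038]
 [1032 1033 1030 1031 1030 1029 1032 1033 1032 1031 1032 1031  748  749
   747  745 1032 1029 1030 1032 1029]
 [   0 1026 1024 1024 1022 1023 1025 1022 1025 1025 1026 1023 1025 1022
  1024 1021 1024 1025 1021 1024 1024]
 [ 962 1018 1016 1015 1017 1020 1019 1019 1018 1019 1019 1019 1018 1014
  1020 1016 1017 1015 1013 1013 1015]
 [1009 1012 1009 1011 1010 1014 1010 1009 1012 1011 1008 1008 1012 1011
  1009 1011 1010 1010 1009 1007 1006]]
```

View pics/hook_side.png

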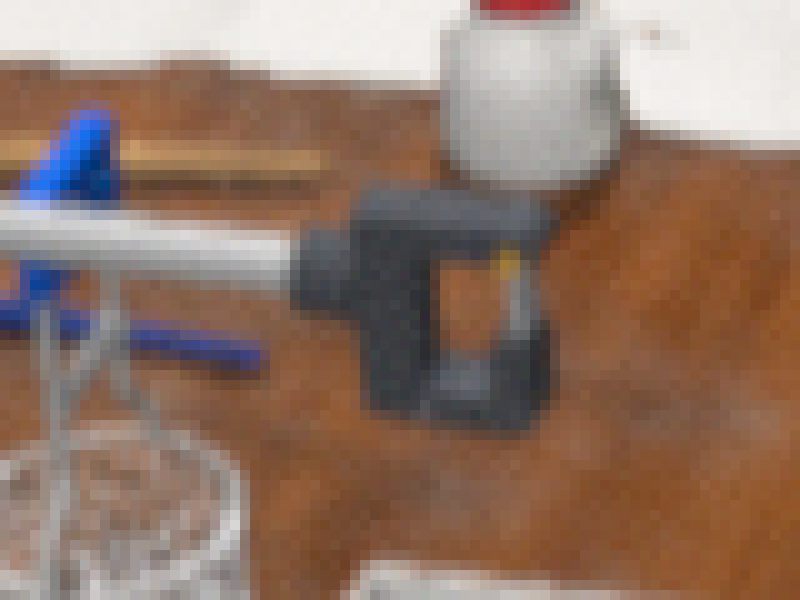

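View pics/hook_top.png

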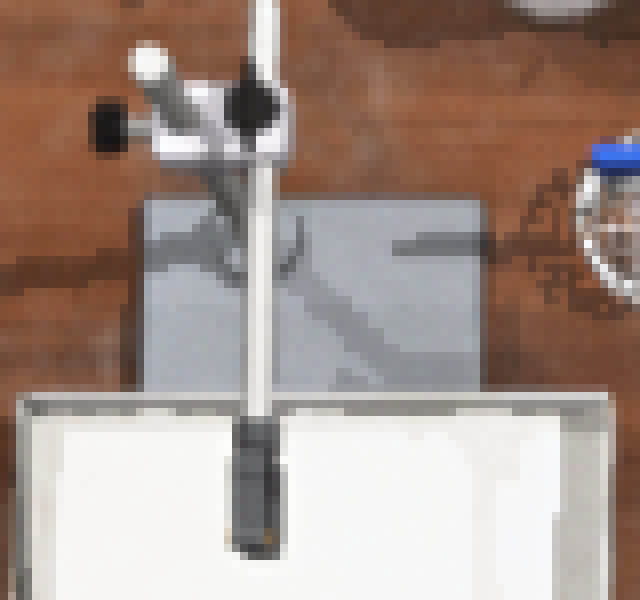

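```bash
cat > hookfit.py <<'E'
from h import *
from scipy.optimize import minimize
B=[(-16,6,22,30),(6,18,-12,30),(-14,7,-12,-4),(-14,-6,-12,4),(-13,-7,4,7.2),(-11.5,-8.5,6,8)]
def render(c,p,yaw,box,ss=6):
    u0,u1,v0,v1=box
    M=np.zeros(((v1-v0)*ss,(u1-u0)*ss),np.uint8)
    R=np.array([[np.cos(yaw),-np.sin(yaw),0],[np.sin(yaw),np.cos(yaw),0],[0,0,1]])
    for x0,x1,z0,z1 in B:
        X=np.array([[x,y,z] for x in(x0,x1) for y in(-6,6) for z in(z0,z1)])/1000
        q=proj(c,X@R.T+p)
        q=(q-[u0-.5,v0-.5])*ss
        cv2.fillConvexPoly(M,cv2.convexHull((q*16).round().astype(np.int32)),1,shift=4)
    return cv2.resize(M.astype(np.float32),(u1-u0,v1-v0),interpolation=cv2.INTER_AREA)
if __name__=="__main__":
    t=load("top");s=load("side");T=pts(t);S=pts(s)
    # arm dir
    l=[]
    for v in list(range(171,177))+list(range(194,221)):
        r=T[v,233:242]; k=(r[:,2]>.17)&(r[:,2]<.21)
        row=t["frame"][v].astype(float).sum(1)
        l.append((r[k,0].mean(),r[k,1].mean()))
    l=np.array(l);f=np.polyfit(l[:,0],l[:,1],1);print("arm dir deg",np.degrees(np.arctan(f[0])),"y at .565",np.polyval(f,.565))
    box=(276,304,268,304)
    ob=((s["z_map"]>.70)&(s["z_map"]<.762)).astype(np.float32)[box[2]:box[3],box[0]:box[1]]
    fr=s["frame"][box[2]:box[3],box[0]:box[1]].astype(float)
    dark=np.abs(fr-fr.mean(-1,keepdims=True)).max(-1)<14
    best=[]
    W=np.ones_like(ob)
    # ignore keeper pixels: columns 289..295, rows 279..289 ; ignore upper-left arm
    W[280-268:290-268,290-276:297-276]=0
    W[:, :277-276]=0
    for yaw in(0.0,.015):
      for y in(.1785,.180,.1815):
        fun=lambda q:(W*(render(s,np.array([q[0],y,q[1]]),yaw,box)-ob)**2).sum()
        g=min(((fun((x,z)),x,z) for x in np.arange(.550,.580,.0015) for z in np.arange(.155,.19,.0015)))
        r=minimize(fun,g[1:],method="Nelder-Mead",options=dict(initial_simplex=[[g[1],g[2]],[g[1]+.001,g[2]],[g[1],g[2]+.001]],xatol=1e-5))
        print(yaw,y,r.x.round(4),round(r.fun,2))
    R=render(s,np.array([r.x[0],y,r.x[1]]),yaw,box)
    o=np.hstack([ob,R,abs(ob-R)]); cv2.imwrite("pics/fit.png",cv2.resize((o*255).astype(np.uint8),None,fx=8,fy=8,interpolation=0))
    m=(S[...,2]>.15)&(s["z_map"]<.762)&(s["z_map"]>.7)
    mm=np.zeros_like(m);mm[274:304,276:298]=1
    P=S[m&mm]; print(np.percentile(P,[2,50,98],axis=0).round(4))
E
python3 hookfit.py
```

```text
arm dir deg 0.45225249178043875 y at .565 0.18102018070914813
0.0 0.1785 [0.5635 0.1736] 15.51
0.0 0.18 [0.563  0.1748] 16.13
0.0 0.1815 [0.5624 0.1758] 16.72
0.015 0.1785 [0.5635 0.1736] 15.23
0.015 0.18 [0.5627 0.1747] 15.66
0.015 0.1815 [0.5623 0.1758] 16.36
[[0.5468 0.1755 0.1643]
 [0.5642 0.1855 0.1855]
 [0.5778 0.1882 0.2055]]
```

View pics/fit.png

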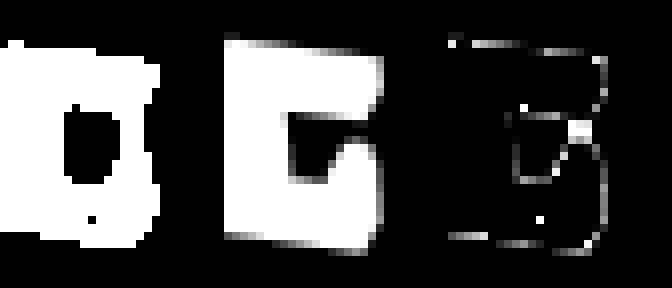

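```bash
cat > grip.py <<'E'
from h import *
def blue(c,box):
    u0,u1,v0,v1=box
    hsv=cv2.cvtColor(c["frame"],cv2.COLOR_RGB2HSV)
    m=(hsv[...,0]>100)&(hsv[...,0]<125)&(hsv[...,1]>150)&(c["z_map"]>0)
    k=np.zeros_like(m);k[v0:v1,u0:u1]=1
    return m&k
E
python3 - <<'E'
from grip import *
t=load("top");s=load("side")
m=blue(t,(335,380,235,265));P=pts(t)[m];k=P[:,2]>.15;P=P[k]
print(len(P),np.median(P,0).round(4),np.percentile(P,[5,95],axis=0).round(4))
v,u=np.where(m);(cx,cy),(w,h),a=cv2.minAreaRect(np.c_[u,v].astype(np.float32));print(cx,cy,w,h,a)
# intersect at z=.175
def ray(c,u,v,z):
    d=c["R"].T@np.array([(u-c["cx"])/c["fx"],(v-c["cy"])/c["fy"],1]);o=-c["R"].T@c["t"];return o+d*(z-o[2])/d[2]
b=cv2.boxPoints(((cx,cy),(w,h),a));print([ray(t,*q,.175).round(4).tolist() for q in b],ray(t,cx,cy,.175))
X=P[:,:2]-P[:,:2].mean(0);w,V=np.linalg.eigh(X.T@X);print("dir",V[:,1],np.degrees(np.arctan2(V[1,1],V[0,1])))
m=blue(s,(330,360,205,240));P=pts(s)[m];print(len(P),np.median(P,0).round(4),np.percentile(P,[2,98],axis=0).round(4))
X=P[:,:2]-np.median(P[:,:2],0);w,V=np.linalg.eigh(X.T@X);print(np.degrees(np.arctan2(V[1,1],V[0,1])))
lamp=pts(t);r=(lamp[...,2]>.25)&(lamp[...,0]<1.0);
v,u=np.where(r);Q=lamp[r]
for a in range(-8,6):
    q=Q[(Q[:,1]>a/10)&(Q[:,1]<a/10+.1)]
    if len(q):print(a/10,q[:,0].min().round(3),q[:,0].max().round(3),np.percentile(q[:,2],[1,99]).round(3))
crop=t["frame"][230:275,330:380,::-1];cv2.imwrite("pics/bk.png",cv2.resize(crop,None,fx=12,fy=12,interpolation=cv2.INTER_CUBIC))
E
```

```text
85 [ 0.5362 -0.1355  0.1733] [[ 0.5259 -0.1565  0.1676]
 [ 0.5471 -0.1151  0.1791]]
358.20001220703125 246.3999786376953 4.472136497497559 19.677400588989258 63.43495178222656
[[0.5287, -0.1107, 0.175], [0.5526, -0.1565, 0.175], [0.5421, -0.1617, 0.175], [0.5182, -0.116, 0.175]] [ 0.53539325 -0.1361806   0.175     ]
dir [-0.43533907  0.90026657] 115.80687159113091
115 [ 0.5327 -0.1191  0.1648] [[ 0.5224 -0.4736  0.0154]
 [ 0.6281 -0.1096  0.1733]]
105.5362318482493
-0.7 0.818 0.885 [0.512 0.578]
-0.6 0.72 0.829 [0.514 0.589]
-0.5 0.668 0.817 [0.47  0.583]
-0.4 0.634 0.86 [0.409 0.517]
-0.3 0.642 0.851 [0.379 0.459]
-0.1 -0.016 0.332 [0.256 1.681]
0.0 -0.029 0.099 [0.252 0.313]
0.1 0.057 0.688 [0.257 0.605]
0.2 0.057 0.695 [0.273 0.664]
0.3 0.057 0.17 [0.547 0.647]
0.4 0.057 0.23 [0.52  0.617]
0.5 0.119 0.29 [0.292 0.574]
```

View pics/bk.png

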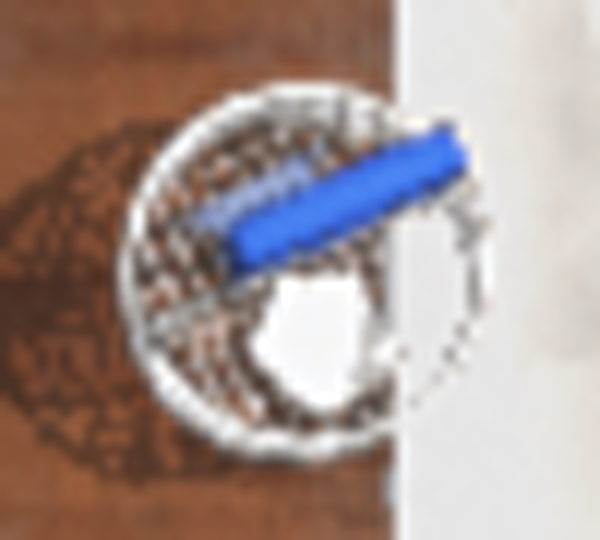

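>>> {"fn": "jog_arm", "kwargs": {"commands": "0.03 -0.04 0.02 0 0 -0.05; 0.06 -0.08 0.05 0 0 -0.12; 0.09 -0.12 0.08 0 0 -0.2; 0.12 -0.16 0.11 0 0 -0.28; 0.15 -0.2 0.13 0 0 -0.36; 0.18 -0.24 0.13 0 0 -0.44; 0.21 -0.29 0.13 0 0 -0.52; 0.24 -0.34 0.13 0 0 -0.6; 0.25 -0.39 0.13 0 0 -0.68; 0.26 -0.44 0.13 0 0 -0.745; 0.27 -0.49 0.13 0 0 -0.745; 0.275 -0.54 0.12 0 0 -0.745; 0.28 -0.59 0.11 0 0 -0.745; 0.285 -0.64 0.1 0 0 -0.745; 0.29 -0.69 0.09 0 0 -0.745; 0.293 -0.73 0.08 0 0 -0.745; 0.296 -0.76 0.06 0 0 -0.745; 0.296 -0.767 0.04 0 0 -0.745; 0.296 -0.767 0.03 0 0 -0.745; 0.296 -0.767 0.03 0 0 -0.745", "gripper": 100}}

```text
time: 3.5
eef_pos: [0.5351, -0.1347, 0.2603]
tcp_rot: [0.526, 0.851, 0.0, -0.001]
contact_force: [0.5, 0.5, -0.0]
opening: 0.998
```

```bash
cat > snap.py <<'E'
import sys,numpy as np,cv2
from plant import vision
k=sys.argv[1]
for n in sys.argv[2:]:
    c=vision.read_camera(n); np.savez(f"{n}{k}.npz",**c); cv2.imwrite(f"pics/{n}{k}.png",c["frame"][:,:,::-1])
E
python3 snap.py 1 side top
python3 - <<'E'
from grip import *
s=load("side",1);t=load("top",1)
a=cv2.resize(s["frame"][140:290,290:440,::-1],None,fx=4,fy=4,interpolation=2)
cv2.imwrite("pics/s1c.png",a)
E
```

```text
(no output)
```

View pics/s1c.png

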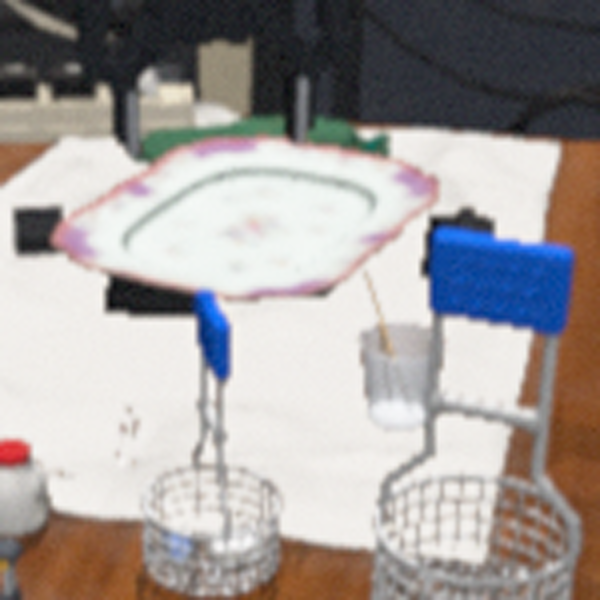

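View pics/top1.png

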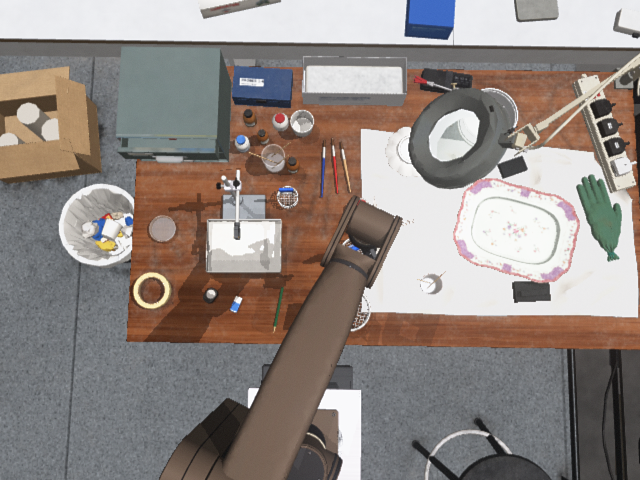

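>>> {"fn": "jog_arm", "kwargs": {"commands": "0 0 -0.02 0 0 0; 0 0 -0.04 0 0 0; 0 -0.001 -0.06 0 0 0; 0 -0.001 -0.075 0 0 0; 0 -0.001 -0.09 0 0 0; 0 -0.001 -0.1 0 0 0; 0 -0.001 -0.11 0 0 0; 0 -0.001 -0.117 0 0 0; 0 -0.001 -0.117 0 0 0; 0 -0.001 -0.117 0 0 0"}}

```text
time: 4.85
eef_pos: [0.5358, -0.1371, 0.1448]
tcp_rot: [0.526, 0.85, 0.0, 0.0]
contact_force: [0.6, -0.8, -0.4]
opening: 0.997
```

```bash
python3 snap.py 2 side
python3 - <<'E'
from grip import *
s=load("side",2)
cv2.imwrite("pics/s2c.png",cv2.resize(s["frame"][150:290,290:430,::-1],None,fx=4,fy=4,interpolation=2))
E
```

```text
(no output)
```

View pics/s2c.png

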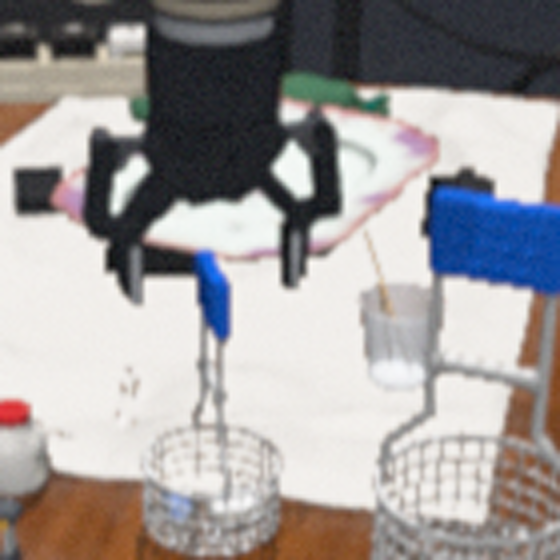

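>>> {"fn": "jog_arm", "kwargs": {"commands": "0 0 0 0 0 0; 0 0 0 0 0 0; 0 0 0 0 0 0; 0 0 0 0 0 0; 0 0 0 0 0 0; 0 0 0 0 0 0; 0 0 0 0 0 0; 0 0 0 0 0 0; 0 0 0 0 0 0; 0 0 0 0 0 0; 0 0 0 0 0 0; 0 0 0 0 0 0", "gripper": 0, "grip_force": 60}}

```text
time: 6.4
eef_pos: [0.5356, -0.137, 0.1445]
tcp_rot: [0.526, 0.85, -0.0, 0.0]
contact_force: [-1.5, -1.1, 1.6]
opening: 0.129
```

```bash
python3 snap.py 3 side
python3 - <<'E'
from grip import *
s=load("side",3)
cv2.imwrite("pics/s3c.png",cv2.resize(s["frame"][150:290,290:430,::-1],None,fx=4,fy=4,interpolation=2))
E
```

```text
(no output)
```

View pics/s3c.png

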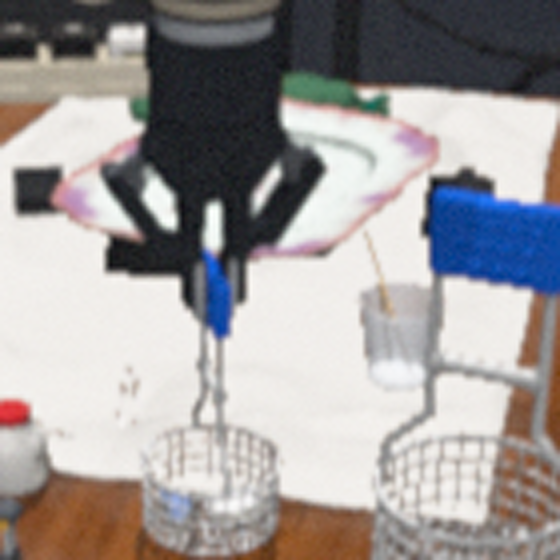

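>>> {"fn": "jog_arm", "kwargs": {"commands": "0 0 0.003 0 0 0; 0 0 0.008 0 0 0; 0 0 0.016 0 0 0; 0 0 0.026 0 0 0; 0 0 0.038 0 0 0; 0 0 0.05 0 0 0; 0 0 0.062 0 0 0; 0 0 0.073 0 0 0; 0 0 0.082 0 0 0; 0 0 0.088 0 0 0; 0 0 0.09 0 0 0; 0 0 0.09 0 0 0; 0 0 0.09 0 0 0"}}

```text
time: 8.07
eef_pos: [0.5353, -0.1368, 0.2338]
tcp_rot: [0.526, 0.85, -0.0, -0.001]
contact_force: [0.2, -1.3, -3.6]
opening: 0.128
```

```bash
python3 snap.py 4 side
python3 - <<'E'
from grip import *
from plant import get_state
st=get_state();print(st["eef_pos"],st["contact_force"],st["wrist_torque"],st["opening"])
s=load("side",4)
cv2.imwrite("pics/s4c.png",cv2.resize(s["frame"][130:280,270:430,::-1],None,fx=4,fy=4,interpolation=2))
E
```

```text
[ 0.53525803 -0.13682688  0.23374912] [-0.34751168 -0.61607241 -3.3257879 ] [ 0.01526653  0.02110526 -0.02988227] 0.13060720837370954
```

View pics/s4c.png

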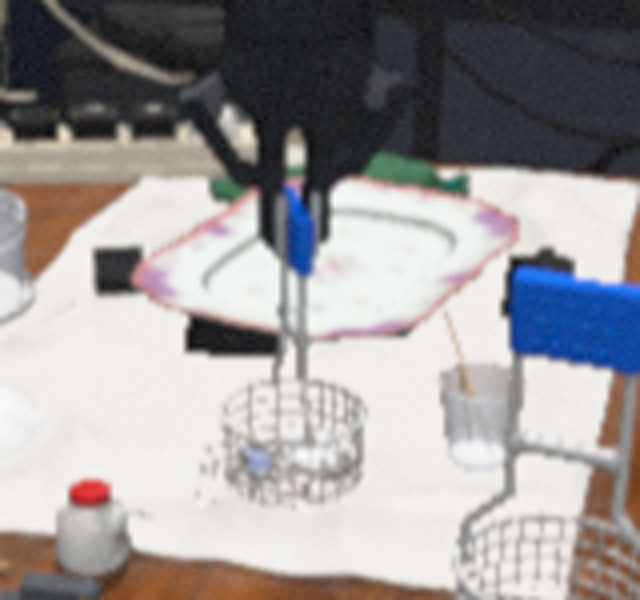

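>>> {"fn": "jog_arm", "kwargs": {"commands": "-0.002 0.003 0 0 0 -0.01; -0.006 0.01 0 0 0 -0.03; -0.012 0.022 0 0 0 -0.06; -0.018 0.038 0 0 0 -0.09; -0.024 0.058 0 0 0 -0.125; -0.03 0.08 0 0 0 -0.16; -0.035 0.103 0 0 0 -0.195; -0.035 0.127 0 0 0 -0.23; -0.035 0.151 0 0 0 -0.265; -0.035 0.175 0 0 0 -0.3; -0.035 0.199 0 0 0 -0.335; -0.035 0.223 0 0 0 -0.365; -0.035 0.246 0 0 0 -0.395; -0.035 0.267 0 0 0 -0.42; -0.035 0.285 0 0 0 -0.44; -0.035 0.3 0 0 0 -0.45; -0.035 0.31 0 0 0 -0.454; -0.035 0.315 0 0 0 -0.454; -0.035 0.317 0 0 0 -0.454; -0.035 0.317 0 0 0 -0.454"}}

```text
time: 10.62
eef_pos: [0.5005, 0.1798, 0.2343]
tcp_rot: [0.704, 0.71, -0.0, 0.0]
contact_force: [0.2, 0.1, -3.3]
opening: 0.127
```

```bash
python3 snap.py 5 side top
python3 - <<'E'
from grip import *
from plant import get_state
st=get_state();print(st["eef_pos"],st["contact_force"],st["tcp_rot"],st["wrist_torque"],st["opening"],st["time"])
s=load("side",5)
cv2.imwrite("pics/s5c.png",cv2.resize(s["frame"][200:350,230:390,::-1],None,fx=5,fy=5,interpolation=2)[:600])
E
```

```text
[0.50056454 0.17969213 0.23430128] [ 0.16899739 -0.12251882 -2.34494612] [ 7.04092880e-01  7.10107882e-01 -1.03664107e-04  4.21076356e-05] [0.03898885 0.00590951 0.04616448] 0.12748870885813385 10.725
```

View pics/s5c.png

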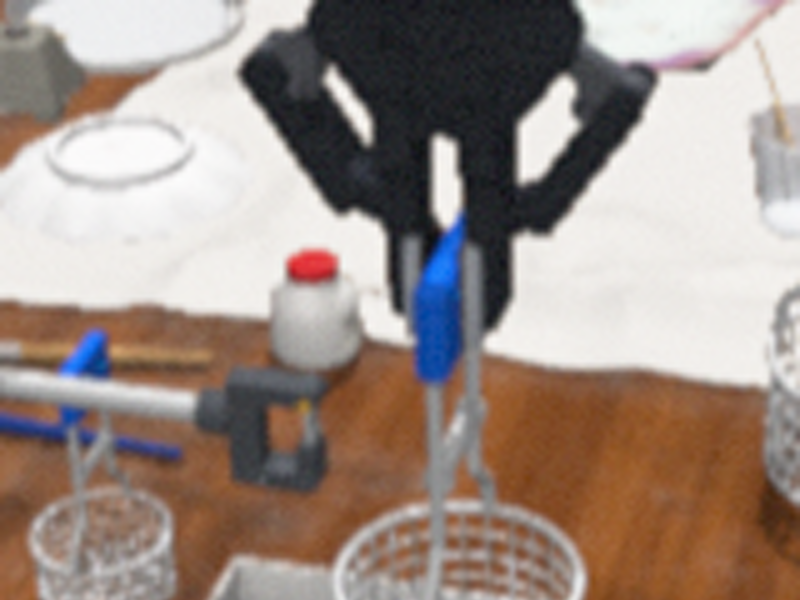

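View pics/top5.png

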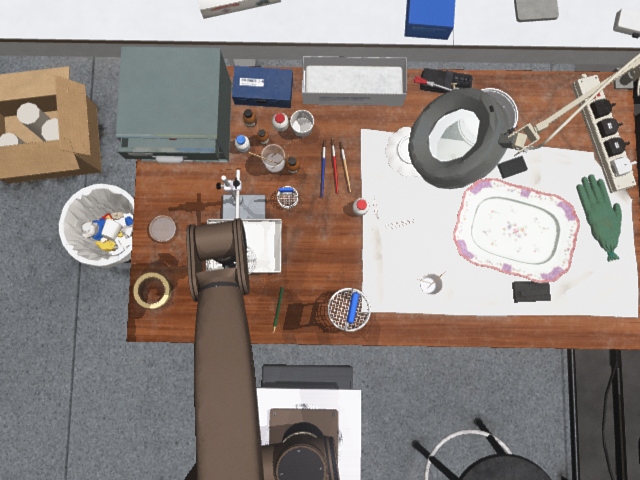

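```bash
cat > ov.py <<'E'
from h import *
import sys
def basket_pts(g,yaw):
    R=np.array([[np.cos(yaw),-np.sin(yaw),0],[np.sin(yaw),np.cos(yaw),0],[0,0,1]])
    L=[]
    f=lambda a:(np.array(a)/1000)@R.T+g
    box=[]
    for y in(-28,28):
        q=[(-6,y,-18),(6,y,-18),(6,y,18),(-6,y,18)]
        L+= [(f(q[i]),f(q[(i+1)%4])) for i in range(4)]
    for x,z in((-6,-18),(6,-18),(6,18),(-6,18)): L.append((f((x,-28,z)),f((x,28,z))))
    for dx,dz in((0,4),(0,-4)): L.append((f((dx,-23,-58+dz)),f((dx,23,-58+dz))))
    for y in(-25.5,-20.5,20.5,25.5): L.append((f((0,y,-18)),f((0,y,-70))))
    return L
def overlay(c,lines,box,s,f,extra=()):
    u0,u1,v0,v1=box
    im=np.ascontiguousarray(cv2.resize(c["frame"][v0:v1,u0:u1,::-1],None,fx=s,fy=s,interpolation=cv2.INTER_CUBIC))
    for a,b in lines:
        q=(proj(c,np.array([a,b]))-[u0-.5,v0-.5])*s
        cv2.line(im,tuple((q[0]*8).round().astype(int).tolist()),tuple((q[1]*8).round().astype(int).tolist()),(0,0,255),1,cv2.LINE_AA,3)
    cv2.imwrite(f,im)
def hook_lines(p,yaw):
    from hookfit import B
    R=np.array([[np.cos(yaw),-np.sin(yaw),0],[np.sin(yaw),np.cos(yaw),0],[0,0,1]])
    L=[];f=lambda a:(np.array(a)/1000)@R.T+p
    for x0,x1,z0,z1 in B[:3]+[(-14,-6,-12,8)]:
        for y in(-6,6):
            q=[(x0,y,z0),(x1,y,z0),(x1,y,z1),(x0,y,z1)]
            L+=[(f(q[i]),f(q[(i+1)%4])) for i in range(4)]
    return L
E
python3 - <<'E'
from ov import *
c=load("side",5);tcp=np.array([.5006,.1797,.2343])
L=basket_pts(tcp+[0,0,.0125],.0085)+hook_lines(np.array([.563,.18,.1747]),.0085)
overlay(c,L,(270,340,235,310),8,"pics/ov5.png")
overlay(c,[],(270,340,235,310),8,"pics/ov5n.png")
E
```

```text
(no output)
```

View pics/ov5.png

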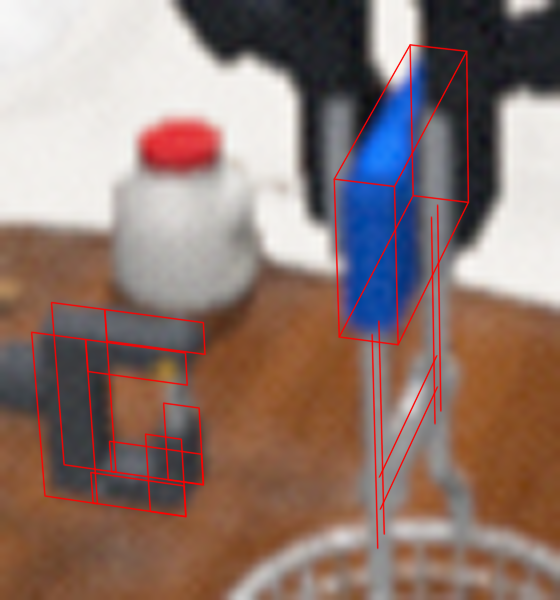

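View pics/ov5n.png

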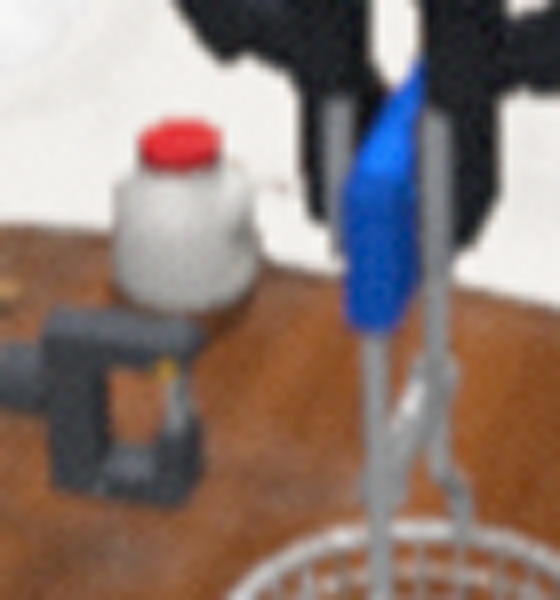

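Run:
```python
from ov import *
c=load("side",5);S=pts(c)
for v in range(276,304):
    r=S[v,308:332]; k=(r[:,1]>.13)&(r[:,1]<.23)&(r[:,2]>.15)&(r[:,0]<.53)
    print(v,[(308+i,*(r[i]*1000).round().astype(int).tolist()) for i in np.where(k)[0]])
```

```text
276 [(np.int64(314), 503, 205, 229), (np.int64(315), 502, 206, 230), (np.int64(316), 500, 206, 230), (np.int64(317), 498, 206, 230), (np.int64(318), 497, 207, 231), (np.int64(319), 495, 205, 230), (np.int64(323), 502, 159, 200), (np.int64(324), 500, 159, 200), (np.int64(325), 498, 159, 201)]
277 [(np.int64(315), 503, 203, 226), (np.int64(316), 501, 204, 227), (np.int64(317), 499, 204, 227), (np.int64(318), 498, 202, 226), (np.int64(323), 502, 160, 199), (np.int64(324), 501, 157, 197), (np.int64(325), 499, 157, 197)]
278 [(np.int64(315), 502, 204, 224), (np.int64(316), 501, 205, 225), (np.int64(317), 499, 204, 225), (np.int64(318), 498, 202, 224), (np.int64(323), 502, 159, 196), (np.int64(324), 500, 159, 196), (np.int64(325), 498, 160, 197)]
279 [(np.int64(315), 503, 204, 222), (np.int64(316), 501, 203, 222), (np.int64(317), 498, 206, 224), (np.int64(318), 498, 203, 222), (np.int64(323), 502, 160, 194), (np.int64(324), 500, 159, 194), (np.int64(325), 498, 159, 194)]
280 [(np.int64(315), 503, 203, 220), (np.int64(316), 501, 203, 220), (np.int64(317), 499, 206, 222), (np.int64(318), 498
[... 5475 characters left out ...]
98 [(np.int64(315), 505, 200, 182), (np.int64(316), 501, 204, 186), (np.int64(317), 500, 204, 186), (np.int64(318), 498, 206, 188), (np.int64(319), 497, 203, 186), (np.int64(320), 496, 202, 185)]
299 [(np.int64(316), 501, 205, 184), (np.int64(317), 499, 206, 186), (np.int64(318), 498, 204, 184)]
300 [(np.int64(316), 501, 205, 183), (np.int64(317), 500, 205, 182), (np.int64(318), 499, 203, 182)]
301 [(np.int64(316), 502, 205, 180), (np.int64(317), 500, 205, 181), (np.int64(318), 499, 203, 180)]
302 [(np.int64(316), 502, 205, 178), (np.int64(317), 500, 206, 179), (np.int64(318), 499, 203, 177)]
303 [(np.int64(316), 502, 205, 176), (np.int64(317), 500, 205, 177), (np.int64(318), 498, 205, 177)]
```

```bash
cat > barfit.py <<'E'
from ov import *
from scipy.optimize import minimize
def fit(k,tcp,yaw,box,zlo=.1):
    c=load("side",k);S=pts(c);u0,u1,v0,v1=box
    Z=c["z_map"];ob=((S[...,0]<tcp[0]+.03)&(S[...,0]>tcp[0]-.03)&(S[...,1]>.13)&(S[...,1]<.23)&(Z>0)&(Z<.8)).astype(np.float32)[v0:v1,u0:u1]
    ss=6
    def ren(x,z,y):
        M=np.zeros(((v1-v0)*ss,(u1-u0)*ss),np.uint8)
        Rz=np.array([[np.cos(yaw),-np.sin(yaw),0],[np.sin(yaw),np.cos(yaw),0],[0,0,1]])
        def cap(a,b,r):
            t=np.linspace(0,2*np.pi,16,endpoint=False);d=b-a;d=d/np.linalg.norm(d)
            e=np.array([1.,0,0]);f=np.cross(d,e)
            ring=np.array([r*(np.cos(q)*e+np.sin(q)*f) for q in t])
            X=np.r_[a+ring,b+ring]/1000
            q=(proj(c,X@Rz.T+[x,y,z])-[u0-.5,v0-.5])*ss
            cv2.fillConvexPoly(M,cv2.convexHull((q*16).round().astype(np.int32)),1,shift=4)
        A=np.array
        cap(A([0.,-23,0]),A([0.,23,0]),4)
        for s in(-23,23): cap(A([0.,s,35]),A([0.,s,-8]),2.5)
        return cv2.resize(M.astype(np.float32),(u1-u0,v1-v0),interpolation=cv2.INTER_AREA)
    W=np.ones_like(ob)
    for y in(tcp[1]-.002,tcp[1],tcp[1]+.002):
        fun=lambda q:((ren(q[0],q[1],y)-ob)**2).sum()
        x0,z0=tcp[0],tcp[2]-.0455
        g=min((fun((x0+a,z0+b)),x0+a,z0+b) for a in np.arange(-.004,.0041,.001) for b in np.arange(-.006,.0061,.001))
        r=minimize(fun,g[1:],method="Nelder-Mead",options=dict(initial_simplex=[[g[1],g[2]],[g[1]+.0007,g[2]],[g[1],g[2]+.0007]],xatol=1e-5))
        print("y",y,"bar x,z",r.x.round(4),round(r.fun,2),"dx",(r.x[0]-x0).round(4),"dz",(r.x[1]-z0).round(4))
    o=np.hstack([ob,ren(*r.x,y)]);cv2.imwrite(f"pics/bf{k}.png",cv2.resize((o*255).astype(np.uint8),None,fx=10,fy=10,interpolation=0))
E
python3 -c "
from barfit import *
fit(5,np.array([.5006,.1797,.2343]),.0085,(311,330,280,296))"
```

```text
y 0.1777 bar x,z [0.5011 0.1866] 33.29 dx 0.0005 dz -0.0022
y 0.1797 bar x,z [0.5006 0.1883] 33.26 dx -0.0 dz -0.0005
y 0.1817 bar x,z [0.4999 0.1896] 33.06 dx -0.0007 dz 0.0008
```

View pics/bf5.png

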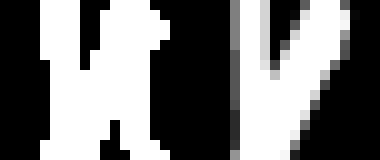

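>>> {"fn": "jog_arm", "kwargs": {"commands": "0.002 0.0003 0.0005 0 0 0; 0.006 0.0003 0.0005 0 0 0; 0.011 0.0003 0.0005 0 0 0; 0.016 0.0003 0.0005 0 0 0; 0.021 0.0003 0.0005 0 0 0; 0.026 0.0003 0.0005 0 0 0; 0.03 0.0003 0.0005 0 0 0; 0.034 0.0003 0.0005 0 0 0; 0.037 0.0003 0.0005 0 0 0; 0.039 0.0003 0.0005 0 0 0; 0.04 0.0003 0.0005 0 0 0; 0.04 0.0003 0.0005 0 0 0; 0.04 0.0003 0.0005 0 0 0; 0.04 0.0003 0.0005 0 0 0"}}

```text
time: 12.48
eef_pos: [0.5405, 0.1804, 0.2348]
tcp_rot: [0.704, 0.71, 0.0, 0.0]
contact_force: [0.8, 0.4, -3.4]
opening: 0.13
```

```bash
python3 snap.py 6 side
python3 - <<'E'
from ov import *
from plant import get_state
st=get_state();print(st["eef_pos"],st["contact_force"],st["tcp_rot"],st["wrist_torque"],st["opening"],st["time"])
c=load("side",6);tcp=st["eef_pos"]
L=basket_pts(tcp+[0,0,.0125],.0085)+hook_lines(np.array([.563,.18,.1747]),.0085)
overlay(c,L,(260,340,235,310),8,"pics/ov6.png")
overlay(c,[],(260,340,235,310),8,"pics/ov6n.png")
E
```

```text
[0.54045381 0.18036524 0.23486499] [ 0.40814902  0.34571259 -2.88569789] [7.03912815e-01 7.10286385e-01 7.77440851e-06 9.04836808e-06] [-0.02069519 -0.00791782  0.03277603] 0.13110899972822804 12.525
```

View pics/ov6.png

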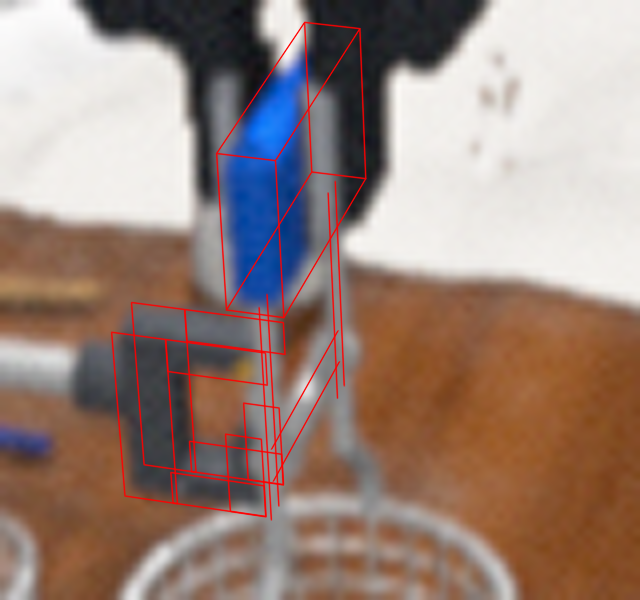

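View pics/ov6n.png

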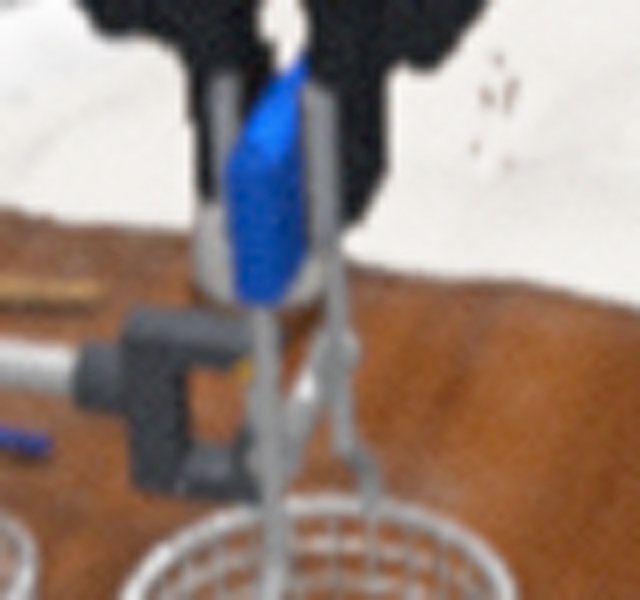

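>>> {"fn": "jog_arm", "kwargs": {"commands": "0.002 0 0 0 0 0; 0.004 0 0 0 0 0; 0.006 0 0 0 0 0; 0.0075 0 0 0 0 0; 0.009 0 0 0 0 0; 0.009 0 0 0 0 0; 0.009 0 0 0 0 0"}}

```text
time: 13.4
eef_pos: [0.549, 0.1804, 0.2345]
tcp_rot: [0.704, 0.71, -0.001, -0.001]
contact_force: [-4.2, -0.3, -2.4]
opening: 0.132
```

```bash
cat > st.py <<'E'
from plant import get_state
st=get_state();print(st["eef_pos"].round(4),st["contact_force"].round(2),st["wrist_torque"].round(3),st["opening"].round(3),st["time"])
E
python3 st.py
```

```text
Traceback (most recent call last):
  File "st.py", line 2, in <module>
    st=get_state();print(st["eef_pos"].round(4),st["contact_force"].round(2),st["wrist_torque"].round(3),st["opening"].round(3),st["time"])
                                                                                                         ^^^^^^^^^^^^^^^^^^^
AttributeError: 'float' object has no attribute 'round'
```

>>> {"fn": "jog_arm", "kwargs": {"commands": "0.001 0 0.0003 0 0 0; 0.002 0 0.0003 0 0 0; 0.002 0 0.0003 0 0 0; 0.002 0 0.0003 0 0 0"}}

```text
time: 13.9
eef_pos: [0.551, 0.1804, 0.2346]
tcp_rot: [0.704, 0.71, -0.001, -0.001]
contact_force: [-5.3, -0.1, -3.8]
opening: 0.13
```

```bash
sed -i 's/st\["opening"\].round(3)/st["opening"]/' st.py; python3 st.py; python3 snap.py 7 side
python3 - <<'E'
from ov import *
c=load("side",7)
overlay(c,[],(260,340,235,310),8,"pics/ov7n.png")
E
```

```text
[0.551  0.1804 0.2346] [-5.34 -0.07 -3.77] [-0.002  1.065  0.036] 0.1302274385091507 13.9
```

View pics/ov7n.png

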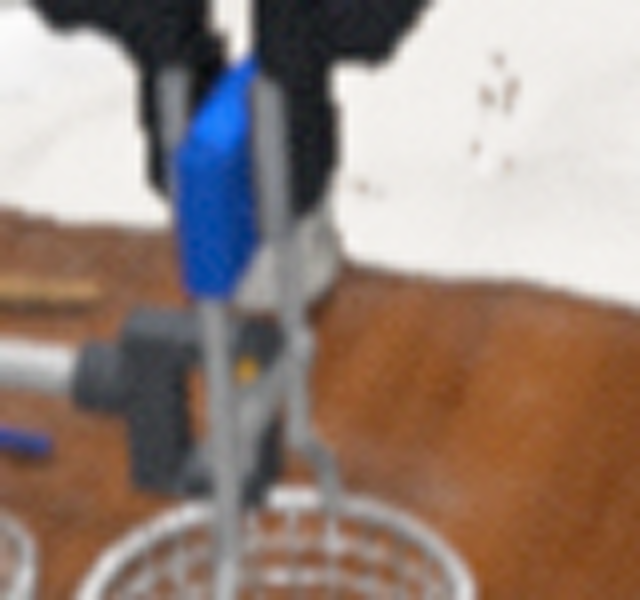

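>>> {"fn": "jog_arm", "kwargs": {"commands": "0.001 0 0 0 0 0; 0.002 0 0 0 0 0; 0.003 0 0 0 0 0; 0.003 0 0 0 0 0; 0.003 0 0 0 0 0"}}

```text
time: 14.58
eef_pos: [0.5542, 0.1803, 0.2345]
tcp_rot: [0.704, 0.71, -0.0, -0.0]
contact_force: [-5.2, 0.8, -5.7]
opening: 0.128
```

```bash
python3 st.py; python3 snap.py 8 side
python3 - <<'E'
from ov import *
c=load("side",8)
overlay(c,[],(260,340,235,310),8,"pics/ov8n.png")
a=load("side",6)["frame"][268:304,272:285].astype(int);b=c["frame"][268:304,272:285].astype(int)
print(abs(a-b).mean())
E
```

```text
[0.5542 0.1803 0.2345] [-5.22  0.76 -5.71] [ 0.054  1.034 -0.04 ] 0.12766326596557237 14.575
16.46866096866097
```

View pics/ov8n.png

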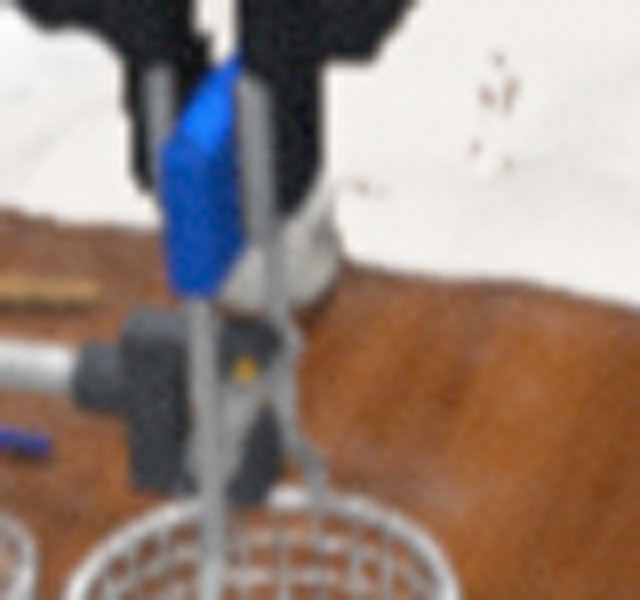

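>>> {"fn": "jog_arm", "kwargs": {"commands": "0.001 0 -0.0003 0 0 0; 0.002 0 -0.0003 0 0 0; 0.003 0 -0.0003 0 0 0; 0.004 0 -0.0003 0 0 0; 0.004 0 -0.0003 0 0 0; 0.004 0 -0.0003 0 0 0"}}

```text
time: 15.38
eef_pos: [0.5589, 0.1803, 0.2348]
tcp_rot: [0.704, 0.71, 0.0, 0.0]
contact_force: [-3.0, -0.6, -6.4]
opening: 0.128
```

```bash
python3 st.py
```

```text
[0.5589 0.1803 0.2348] [-2.98 -0.59 -6.39] [-0.013  0.709 -0.017] 0.12836236015706773 15.375
```

>>> {"fn": "jog_arm", "kwargs": {"commands": "0.001 0 -0.0005 0 0 0; 0.002 0 -0.0005 0 0 0; 0.003 0 -0.0005 0 0 0; 0.004 0 -0.0005 0 0 0; 0.004 0 -0.0005 0 0 0; 0.004 0 -0.0005 0 0 0"}}

```text
time: 16.12
eef_pos: [0.5633, 0.1803, 0.2344]
tcp_rot: [0.704, 0.71, 0.001, 0.001]
contact_force: [1.0, -0.1, -7.7]
opening: 0.129
```

```bash
python3 st.py; python3 snap.py 9 side
python3 - <<'E'
from ov import *
c=load("side",9)
overlay(c,[],(260,340,235,310),8,"pics/ov9n.png")
E
```

```text
[0.5633 0.1803 0.2344] [ 0.96 -0.09 -7.74] [-0.007 -0.25  -0.005] 0.12897935958097437 16.125
```

View pics/ov9n.png

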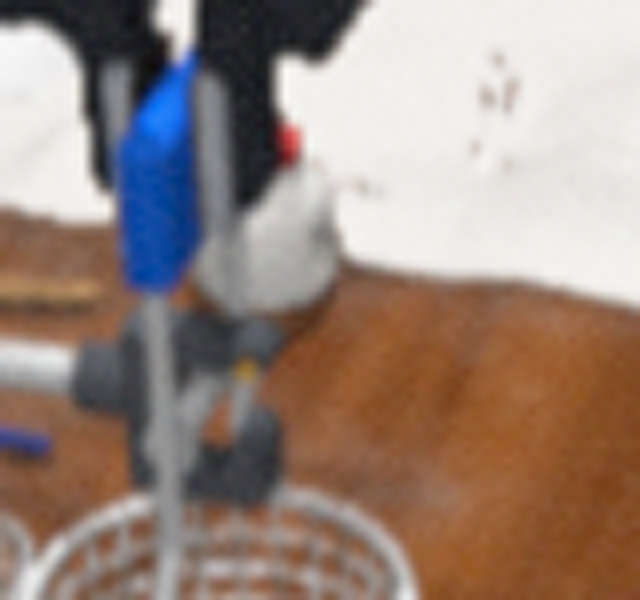

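Run:
```python
from ov import *
ims=[cv2.resize(load("side",k)["frame"][270:300,272:302,::-1],None,fx=13,fy=13,interpolation=2) for k in(6,9)]
cv2.imwrite("pics/z9.png",np.hstack(ims))
c=load("side",9);S=pts(c)
for v in range(279,293): print(v,[(u,*(S[v,u]*1000).round().astype(int).tolist()) for u in range(281,297)])
```

```text
279 [(281, 561, 203, 212), (282, 566, 186, 201), (283, 563, 187, 202), (284, 561, 188, 203), (285, 560, 187, 202), (286, 558, 187, 203), (287, 556, 188, 203), (288, 556, 184, 201), (289, 553, 187, 204), (290, 552, 186, 203), (291, 550, 186, 203), (292, 548, 187, 205), (293, 547, 185, 203), (294, 546, 182, 202), (295, 653, -113, -3), (296, 651, -114, -4)]
280 [(281, 561, 203, 211), (282, 566, 187, 200), (283, 564, 188, 200), (284, 562, 187, 200), (285, 561, 185, 199), (286, 560, 184, 199), (287, 556, 187, 201), (288, 555, 186, 201), (289, 553, 186, 201), (290, 551, 188, 202), (291, 550, 186, 202), (292, 548, 187, 202), (293, 548, 183, 200), (294, 546, 183, 200), (295, 651, -108, -3), (296, 649, -109, -3)]
281 [(281, 561, 202, 208), (282, 566, 186, 197), (283, 564, 186, 197), (284, 562, 186, 198), (285, 561, 186, 197), (286, 559, 187, 199), (287, 557, 186, 199), (288, 556, 184, 197), (289, 554, 186, 199), (290, 551, 188, 201), (291, 549, 188, 201), (292, 548, 187, 200), (293, 546, 186, 200), (294, 652, -102, -2), (295, 649, -102, -2), (296, 646, -102, -2)]
282 [(281, 561, 203, 207), (2
[... 3144 characters left out ...]
561, 206, 191), (282, 561, 203, 189), (283, 559, 203, 189), (284, 558, 200, 187), (285, 565, 180, 172), (286, 564, 177, 171), (287, 562, 176, 170), (288, 560, 177, 171), (289, 554, 187, 179), (290, 553, 186, 178), (291, 551, 186, 179), (292, 549, 186, 179), (293, 548, 186, 179), (294, 548, 181, 176), (295, 548, 175, 172), (296, 633, -60, -1)]
292 [(281, 561, 206, 189), (282, 561, 202, 186), (283, 560, 201, 186), (284, 566, 181, 171), (285, 565, 179, 170), (286, 563, 179, 171), (287, 561, 178, 170), (288, 560, 178, 170), (289, 555, 186, 176), (290, 553, 185, 176), (291, 551, 186, 177), (292, 549, 186, 178), (293, 548, 185, 177), (294, 548, 181, 174), (295, 548, 176, 171), (296, 631, -57, -2)]
```

View pics/z9.png

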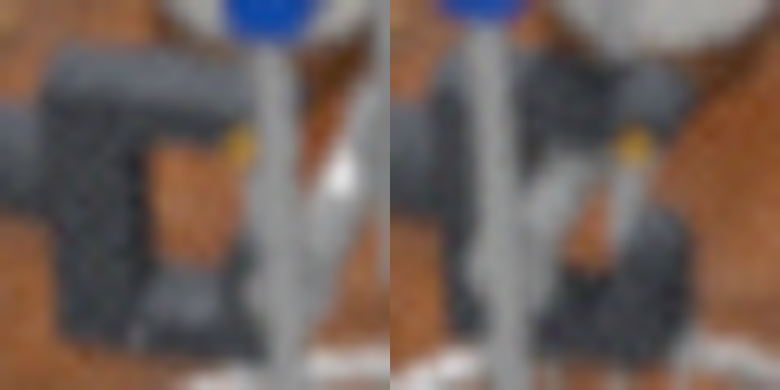

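>>> {"fn": "jog_arm", "kwargs": {"commands": "0.0008 0 0 0 0 0; 0.0015 0 0 0 0 0; 0.0015 0 0 0 0 0; 0.0015 0 0 0 0 0"}}

```text
time: 16.68
eef_pos: [0.5639, 0.1803, 0.2342]
tcp_rot: [0.704, 0.71, -0.0, -0.0]
contact_force: [-0.9, 0.0, -7.6]
opening: 0.131
```

```bash
python3 st.py
```

```text
[0.5639 0.1803 0.2342] [-0.94  0.03 -7.64] [-0.041  0.06   0.011] 0.13070569632167536 16.675
```

>>> {"fn": "jog_arm", "kwargs": {"commands": "0.0006 0 0 0 0 0; 0.0012 0 0 0 0 0; 0.0012 0 0 0 0 0; 0.0012 0 0 0 0 0"}}

```text
time: 17.18
eef_pos: [0.5644, 0.1804, 0.234]
tcp_rot: [0.704, 0.71, -0.001, -0.001]
contact_force: [-5.4, -0.3, -5.1]
opening: 0.13
```

```bash
python3 st.py
```

```text
[0.5644 0.1804 0.234 ] [-5.39 -0.32 -5.15] [-0.048  1.167 -0.007] 0.12965509511325538 17.175
```

>>> {"fn": "jog_arm", "kwargs": {"commands": "-0.0015 0 0 0 0 0; -0.003 0 0 0 0 0; -0.003 0 -0.001 0 0 0; -0.003 0 -0.002 0 0 0; -0.003 0 -0.003 0 0 0; -0.003 0 -0.004 0 0 0; -0.003 0 -0.004 0 0 0; -0.003 0 -0.004 0 0 0"}}

```text
time: 18.18
eef_pos: [0.5624, 0.1804, 0.2306]
tcp_rot: [0.704, 0.71, 0.0, 0.0]
contact_force: [0.2, 0.1, -4.1]
opening: 0.127
```

```bash
python3 st.py
```

```text
[0.5624 0.1804 0.2306] [ 0.23  0.15 -4.12] [-0.025  0.021  0.016] 0.1267764644966905 18.175
```

>>> {"fn": "jog_arm", "kwargs": {"commands": "0 0 -0.001 0 0 0; 0 0 -0.002 0 0 0; 0 0 -0.003 0 0 0; 0 0 -0.004 0 0 0; 0 0 -0.004 0 0 0; 0 0 -0.004 0 0 0"}}

```text
time: 18.92
eef_pos: [0.5622, 0.1804, 0.2264]
tcp_rot: [0.704, 0.71, 0.0, 0.0]
contact_force: [0.2, 0.3, -3.0]
opening: 0.132
```

```bash
python3 st.py
```

```text
[0.5622 0.1804 0.2264] [ 0.22  0.34 -3.01] [-0.056 -0.045 -0.03 ] 0.13239789594317325 18.925
```

>>> {"fn": "jog_arm", "kwargs": {"commands": "0 0 -0.001 0 0 0; 0 0 -0.002 0 0 0; 0 0 -0.003 0 0 0; 0 0 -0.004 0 0 0; 0 0 -0.004 0 0 0; 0 0 -0.004 0 0 0"}}

```text
time: 19.68
eef_pos: [0.5622, 0.1804, 0.2224]
tcp_rot: [0.704, 0.71, 0.0, 0.0]
contact_force: [-0.6, 0.1, -2.9]
opening: 0.129
```

```bash
python3 st.py
```

```text
[0.5622 0.1804 0.2224] [-0.63  0.07 -2.91] [ 0.042 -0.02  -0.026] 0.12929655245445407 19.675
```

Still hanging from the gripper; continue in 1 mm steps.

>>> {"fn": "jog_arm", "kwargs": {"commands": "0 0 -0.0005 0 0 0; 0 0 -0.001 0 0 0; 0 0 -0.0015 0 0 0; 0 0 -0.0015 0 0 0; 0 0 -0.0015 0 0 0"}}

```text
time: 20.3
eef_pos: [0.5624, 0.1804, 0.2213]
tcp_rot: [0.704, 0.71, 0.0, 0.0]
contact_force: [-0.4, 0.5, 0.3]
opening: 0.135
```

```bash
python3 st.py
```

```text
[0.5624 0.1804 0.2213] [-0.39  0.49  0.3 ] [-0.016  0.161 -0.018] 0.13493101899392962 20.3
```

```bash
python3 snap.py 10 side
python3 - <<'E'
from ov import *
c=load("side",10)
overlay(c,[],(255,335,240,315),8,"pics/ov10.png")
S=pts(c)
for v in range(280,297,1): print(v,[(u,*(S[v,u]*1000).round().astype(int).tolist()) for u in range(282,296) if S[v,u,2]>.1])
E
```

```text
280 [(282, 566, 187, 200), (283, 564, 185, 199), (284, 563, 185, 199), (285, 560, 187, 200), (286, 560, 184, 199), (287, 557, 187, 201), (288, 555, 186, 201), (289, 553, 187, 201), (290, 552, 186, 202), (291, 549, 188, 203), (292, 549, 185, 201), (293, 546, 186, 202), (294, 546, 182, 200)]
281 [(282, 566, 185, 196), (283, 564, 186, 197), (284, 562, 186, 198), (285, 561, 186, 198), (286, 559, 186, 198), (287, 557, 185, 198), (288, 555, 186, 198), (289, 553, 188, 200), (290, 551, 189, 201), (291, 550, 186, 200), (292, 548, 186, 200), (293, 546, 187, 200)]
282 [(282, 568, 182, 192), (283, 568, 178, 190), (288, 565, 162, 179), (289, 564, 160, 178), (290, 551, 188, 198), (291, 550, 187, 198), (292, 548, 186, 198), (293, 550, 178, 192)]
283 [(282, 568, 182, 190), (283, 569, 176, 186), (287, 568, 160, 175), (288, 565, 162, 178), (289, 563, 163, 179), (290, 561, 162, 178), (291, 551, 183, 193), (292, 550, 183, 193), (293, 550, 177, 190)]
284 [(282, 560, 202, 203), (283, 568, 178, 185), (287, 568, 159, 173), (288, 563, 166, 178), (289, 563, 163, 177), (290, 560, 165, 178), (291, 551, 184, 192
[... 2684 characters left out ...]
6, 173), (291, 551, 187, 174), (292, 550, 186, 173), (293, 547, 187, 174), (294, 548, 181, 170), (295, 548, 177, 167)]
295 [(282, 560, 206, 183), (283, 560, 201, 180), (284, 559, 200, 179), (285, 559, 194, 175), (286, 558, 191, 173), (287, 558, 188, 171), (288, 557, 186, 170), (289, 555, 186, 170), (290, 553, 186, 171), (291, 551, 186, 171), (292, 549, 188, 172), (293, 548, 186, 171), (294, 548, 180, 167)]
296 [(282, 561, 204, 180), (283, 560, 201, 178), (284, 559, 200, 177), (285, 559, 196, 174), (286, 561, 185, 166), (287, 559, 186, 167), (288, 558, 185, 167), (289, 556, 184, 166), (290, 553, 187, 169), (291, 551, 186, 169), (292, 550, 187, 170), (293, 548, 187, 170), (294, 548, 182, 166)]
```

View pics/ov10.png

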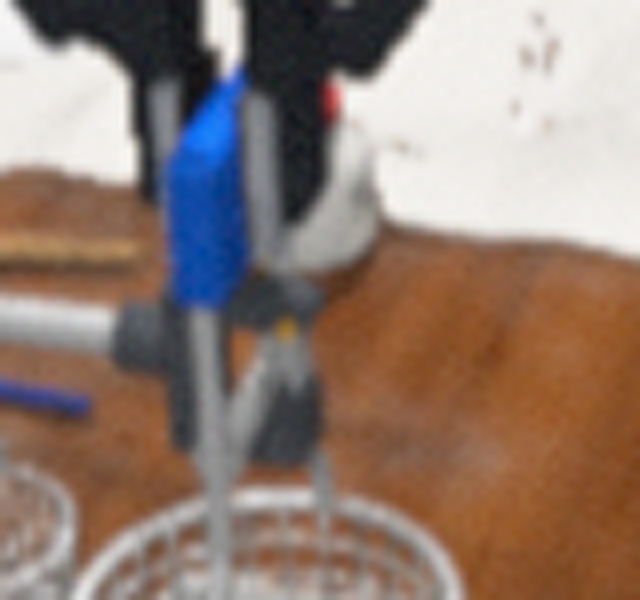

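>>> {"fn": "jog_arm", "kwargs": {"commands": "0 0 0 0 0 0; 0 0 0 0 0 0; 0 0 0 0 0 0; 0 0 0 0 0 0; 0 0 0 0 0 0; 0 0 0 0 0 0; 0 0 0 0 0 0; 0 0 0 0 0 0", "gripper": 60}}

```text
time: 21.35
eef_pos: [0.5622, 0.1803, 0.2208]
tcp_rot: [0.704, 0.71, -0.0, -0.0]
contact_force: [-0.0, -0.0, -0.7]
opening: 0.603
```

```bash
python3 st.py; python3 snap.py 11 side
python3 - <<'E'
from ov import *
c=load("side",11)
overlay(c,[],(235,355,215,335),5,"pics/ov11.png")
E
```

```text
[0.5622 0.1803 0.2208] [-0.02 -0.   -0.67] [-0.026 -0.055  0.035] 0.6028413117105039 21.35
```

View pics/ov11.png

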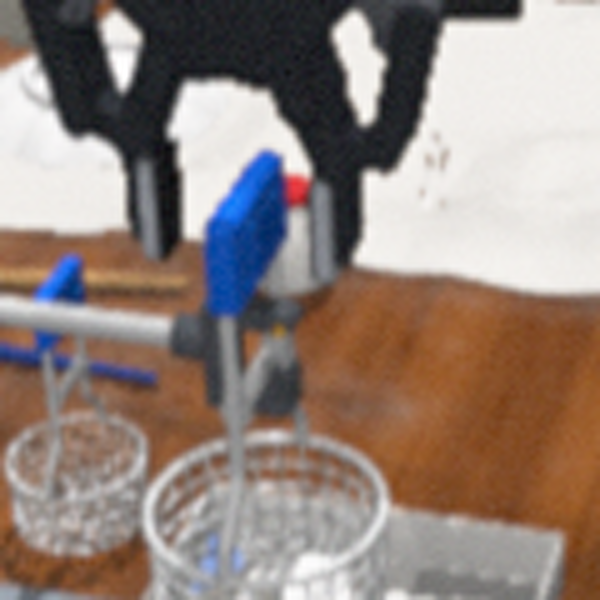

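>>> {"fn": "jog_arm", "kwargs": {"commands": "0 0 0.004 0 0 0; 0 0 0.012 0 0 0; 0 0 0.024 0 0 0; 0 0 0.04 0 0 0; 0 0 0.056 0 0 0; 0 0 0.072 0 0 0; 0 0 0.088 0 0 0; 0 0 0.1 0 0 0; 0 0 0.11 0 0 0; 0 0 0.115 0 0 0; 0 0 0.115 0 0 0; 0 0 0.115 0 0 0; 0 0 0.115 0 0 0; 0 0 0.115 0 0 0; 0 0 0.115 0 0 0; 0 0 0.115 0 0 0; 0 0 0.115 0 0 0; 0 0 0.115 0 0 0"}}

```text
time: 23.65
eef_pos: [0.5622, 0.1803, 0.3359]
tcp_rot: [0.704, 0.71, 0.0, 0.0]
contact_force: [-0.4, 0.7, 0.5]
opening: 0.595
```

```bash
python3 st.py; python3 snap.py 12 side; sleep 0; python3 snap.py 13 side
python3 - <<'E'
from ov import *
c=load("side",12)
d=load("side",13)
print("moving diff",abs(c["frame"].astype(int)-d["frame"])[215:360,235:355].mean(), abs(c["frame"].astype(int)-d["frame"])[380:440,400:480].mean())
overlay(d,[],(235,355,215,335),5,"pics/ov13.png")
S=pts(d)
# leg line tilt: near leg points y~.205
m=(abs(S[...,1]-.205)<.006)&(S[...,0]>.54)&(S[...,0]<.585)&(S[...,2]>.15)&(S[...,2]<.19)
P=S[m];f=np.polyfit(P[:,2],P[:,0],1);print(len(P),"tilt x/z",f[0])
for v in range(282,293): print(v,[(u,*(S[v,u]*1000).round().astype(int).tolist()) for u in range(284,296) if S[v,u,2]>.1])
E
```

```text
[0.5622 0.1803 0.3359] [-0.44  0.69  0.45] [-0.023  0.012  0.029] 0.5946609657601437 23.65
moving diff 1.8933141762452108 2.593472222222222
73 tilt x/z -0.012632457055249601
282 [(288, 566, 160, 178), (289, 563, 162, 180), (290, 551, 187, 198), (291, 550, 187, 198), (292, 549, 185, 197), (293, 550, 177, 192)]
283 [(287, 568, 160, 176), (288, 565, 162, 177), (289, 563, 162, 178), (290, 562, 161, 177), (291, 551, 185, 195), (292, 550, 183, 194), (293, 549, 180, 192)]
284 [(287, 567, 161, 174), (288, 564, 164, 177), (289, 562, 164, 177), (290, 561, 163, 177), (291, 551, 183, 191), (292, 549, 184, 192), (293, 550, 178, 188)]
285 [(287, 565, 168, 177), (288, 562, 170, 179), (289, 561, 169, 178), (290, 560, 165, 176), (291, 551, 185, 190), (292, 549, 185, 191), (293, 550, 177, 185)]
286 [(287, 564, 171, 177), (288, 561, 173, 179), (289, 561, 170, 177), (290, 331, 760, 604), (291, 551, 185, 189), (292, 550, 184, 188), (293, 549, 180, 186)]
287 [(286, 564, 174, 177), (287, 562, 175, 178), (288, 561, 173, 177), (289, 560, 171, 176), (290, 559, 169, 174), (291, 551, 186, 187), (292, 550, 183, 
[... 584 characters left out ...]
2, 177), (288, 559, 179, 175), (289, 555, 185, 179), (290, 553, 185, 180), (291, 551, 185, 181), (292, 549, 186, 182), (293, 548, 184, 181), (294, 547, 181, 178)]
291 [(284, 562, 190, 180), (285, 562, 186, 177), (286, 561, 183, 175), (287, 559, 183, 176), (288, 559, 180, 174), (289, 555, 185, 178), (290, 554, 184, 177), (291, 550, 188, 181), (292, 549, 186, 179), (293, 548, 184, 178), (294, 548, 181, 176), (295, 548, 174, 171)]
292 [(284, 563, 189, 177), (285, 561, 190, 178), (286, 559, 190, 178), (287, 558, 187, 177), (288, 560, 178, 170), (289, 555, 186, 176), (290, 553, 186, 177), (291, 552, 185, 176), (292, 549, 187, 178), (293, 547, 188, 179), (294, 331, 760, 604), (295, 548, 176, 171)]
```

View pics/ov13.png

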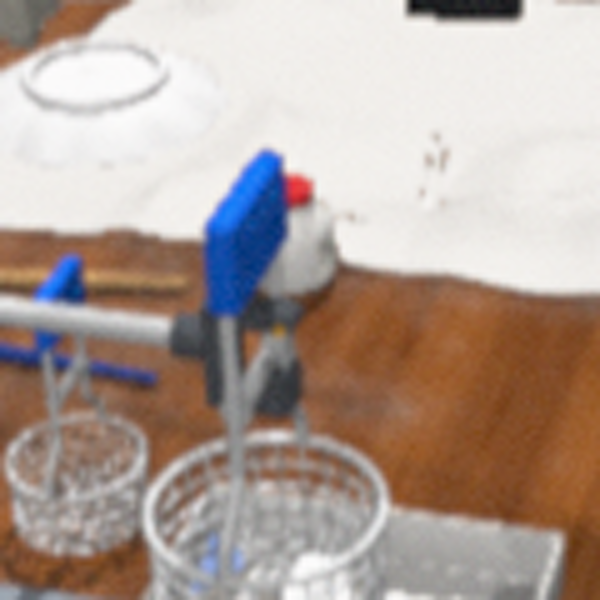

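```bash
python3 -c "
from plant import ctrl
print(ctrl.sign_off())"
```

```text
the job is handed in; nothing more can be done
None
```

I hung the middle-sized basket on the hook and handed the job in at about 24 s. The hand-in returned no verdict. I took it by its grip and lifted it clear. The cross bar went in through the mouth past the keeper at about 14 mm above the seat. I felt for the back of the throat at about 5 N, backed off 3 mm, and lowered the bar until the hook carried the weight. Then I released and pulled straight up.

**Last checks (side camera and force readings):**
- **Bar:** its centre is at about z 0.175 m, which matches the fitted seat at 0.1747 m.
- **Keeper:** its flap stands upright behind the bar, so it looks shut. While the bar was in the mouth, the depth picture showed it swung up nearly level. I could not read the joint value directly in either case.
- **Basket:** it hangs upright, leaning about 0.01 rad, and does not move between two pictures. Both sherds are in it.
- **Robot:** the gripper is about 12 cm clear, with no contact force beyond sensor noise.
- **Hook:** it shows no visible shift. The force readings stayed within about 6 N sideways and 8 N downward, including the basket's 3 N weight, though they are only taken at the end of each move.

**What disagreed or was not checked:** the overlay of the fitted model sat about one pixel low for both hook and basket, so their relative position held. The contact with the back of the throat put the seat about 1 mm nearer than the picture fit, and I used the contact value. I did not measure the bystanders again at the end; the arm's path stayed away from them and I felt no contact.

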